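# Photograph the two shelf samples on the radiator cover

## Task

Stand the two wooden sample boards from the tray in the slotted holders in front of the camera, each upright, centred and fully home in the slot whose width matches its thickness, and let go of them. Then take the picture: press the camera's two-stage shutter button down to its halfway stop and pause there for about a second so that it focuses, then press it fully down, and let it come back up. Leave the bottle, torch, jar and brush where they are.

Things in the scene. Friction and masses are not known exactly. Their poses are not given: they have to be found in the camera images.
- thin_board: Dark wooden sample board, 60 mm wide (local x), 10 mm thick (local y), 85 mm tall (local z, up), about 40 g, loose; origin at the centre of its underside. Starts standing upright in one of the two bays of the tray; the other board differs only in thickness.
- thick_board: Dark wooden sample board, 60 mm wide (local x), 20 mm thick (local y), 85 mm tall (local z, up), about 80 g, loose; origin at the centre of its underside. Starts standing upright in one of the two bays of the tray; the other board differs only in thickness.
- narrow_slot (a point): Centre of the floor of the narrow slot, in one of two grey plastic holders 70 mm long. The slot runs along local x, open at the ends and top, 13.5 mm wide (local y), between walls 10 mm thick and 26 mm high; above them thin lips flare out 4 mm a side, all ending 34 mm above this point. z up; the slot floor is 20 mm above the work surface.
- wide_slot (a point): Centre of the floor of the wide slot, in one of two grey plastic holders 70 mm long. The slot runs along local x, open at the ends and top, 23.5 mm wide (local y), between walls 10 mm thick and 26 mm high; above them thin lips flare out 4 mm a side, all ending 34 mm above this point. z up; the slot floor is 20 mm above the work surface.
- stand: Fixed plywood board 240 mm (local x) by 360 mm, 12 mm thick, origin at the centre of its underside. On its local -y half the two holders stand side by side, 90 mm between centres along x, either one nearer the robot; on its +y half stands the camera, lens towards the holders.
- camera: Black and silver compact camera on a bracket, firmly fixed to the stand; origin at the centre of the bracket's underside, 12 mm above the work surface. Body 115 mm (local x) by 42 mm, flat top 102 mm above the origin, lens to local -y. The button is on top at local x = -35 mm, a 4 mm high dial at x = +42 mm.
- shutter_top (a point): Centre of the flat top of the two-stage shutter button, a round steel cap 22 mm across above a dark collar 27 mm across, on top of the camera. When up it is 132 mm above the work surface and 18 mm above the camera's flat top. The point moves with the button; z up; x as the camera's. Pressed straight down.
- shutter_first (a joint): First stage of the button, m: 0 up, 0.005 at the halfway stop. Light spring: starts to move at 1.2 N, reaches the stop at 3.2 N.
- shutter_second (a joint): Second stage of the button, m: 0 at or above the halfway stop, 0.005 fully down. It moves only when pushed with more than 7.2 N (so any push between 3.2 and 7.2 N rests at the halfway stop) and is fully down at 10.2 N, 10 mm below the up position. Both stages spring back when released.
- tray: Low fixed light-wood tray, 190 mm (local x) by 62 mm, origin at the centre of its underside; floor 6 mm thick, edge strips along both long sides up to 18 mm high and 46 mm apart. A bay on each side of its middle, centres 47 mm from the middle along x, one board loosely standing in each.
- pump_bottle: Empty grey plastic pump bottle, 62 mm across, 181 mm tall, origin at the centre of its underside; leave alone.
- torch: Yellow plastic torch lying on its side, 150 mm long (local x), 48 mm across, origin at the work surface below its middle; leave alone.
- jar: Small glass jar with a steel twist cap, 60 mm across, 70 mm tall, origin at the centre of its underside; leave alone.
- lint_brush: Wooden lint brush lying pad down, 215 mm long (local x), 45 mm wide, 30 mm high, origin below its middle; leave alone.
There are look-alikes about, which are no part of the job. What is shaped like the thick_board but turquoise or yellow is not meant.

How it is judged:
By the outcome, as a careful person would: the job done as asked, in the order asked, and still so for the second after the job is handed in, with the robot touching nothing.
It also fails if it takes over 72 s, if anything falls off the work surface, if the arm or the gripper's body presses on something with over 40 N, if the wrist force passes 120 N, or if a joint passes its speed limit or range.

## Robot

A 7-joint arm with a two-finger parallel gripper is mounted at the origin on the work surface. World frame = base frame: x ahead of the robot, y to its left, z up, the work surface at z = 0. Lengths are in m, angles in rad, forces in N, time in s.
With the tool pointing down it reaches from about 0.375 to 0.925 m from the base axis. Payload 3.1 kg.
Tool frame: the origin (TCP) lies on the centre line of the jaws, within the pads' length; the fingertips stand 22 mm ahead of it and the grasp point (between the pads) lies 3 mm ahead of it; z points along the fingers, x is the direction in which the jaws open and shut, and the axes are right-handed (so a half turn about z gives the same grasp; the last joint's range is limited). The gripper opens to 85 mm and grips with 20 to 120 N. Pads are 22 mm wide; open, the fingers measure 114 mm over their backs; the gripper's body (76 mm by 85 mm) begins 54 mm behind the grasp point. The pads swing forward as they close: fully open they stand 13 mm farther back than shut.
Start: joints at [-1.295, 0.383, 0.044, 1.598, -0.018, 1.161, -0.05], TCP at [0.237, 0.605, 0.253] pointing down, gripper open.
Joint ranges: [-2.61, 2.61], [-0.41, 2.15], [-1.48, 1.57], [0, 2.5], [-1.57, 4.71], [0.05, 1.97], [-2.85, 2.85]. Speed limits (rad/s): [2.79, 2.79, 3.14, 3.14, 3.14, 3.14, 3.14].

## Interface

Orientations are given as a rotation vector (axis times angle).
In Python, from bench import state, cams, hand_in gives the robot as it stands. The module is installed in compiled form; this text tells all that it offers.
- The arm moves only by the tool move_arm, never from a script. Its argument "increments" is a list of rows, each an object with "rotation": the turn, a rotation vector about the world's x, y, z in degrees, a list of three; "translation": the shift along the world's x, y, z in cm, a list of three; "grip": the finger opening in cm, from 0 to 8.54. A call has 1 to 8 rows; each row shifts and turns the commanded pose from where the row before left it; what a row does not reach is not made up. A row lasts 1/10 s, in which the tool goes at most 50 mm and 8.59 degrees, less where a joint would pass 70% of its speed; a pose out of reach is approached as far as the arm can. A call with a gripper value outside its range is refused whole. The fingers move at their own pace and stop on an object; the grip force is fixed at half the most. Time passes only in rows, so rows that do not move let the fingers close. It gives the time, the measured TCP pose, the force and the opening at its end, in the units of the state.
- state(): the state, without advancing time (a new reading comes with each control period).
- cams.capture(name): name is "scene" or "top"; returns a dict with "pixels" (400x640x3 uint8, blue, green, red), "fx", "fy", "cx", "cy" (pixels), "R" (3x3) and "t" (3): a world point X has camera coordinates R X + t. Camera axes: x right, y down, z forward; pixel columns grow to the right and rows downward; lengths in m; the calibration is good to about 2 mm. A picture is of the moment at which its call begins. There is no depth.
- hand_in(): hands the job in, once; it reports no verdict.
The state is a dict: "t": time; "joint_positions": joint angles; "joint_velocities": joint speeds; "joint_efforts": joint torques, N m; "ee_pos": TCP position; "tool_rot": TCP orientation; "ft_force": force on the tool from outside, world axes, zero at the start; "torque": the same for the moment, N m; "finger_gap": finger opening in m.
Only numpy, scipy, OpenCV 4.12 (cv2) and the standard library are available. Lean on these libraries where they do the work, as an engineer would, in place of code of your own. Each camera call takes 0.05 s, during which the arm holds its last target. There are 200 camera calls.

## Working session

There is one attempt and no reset: what is moved stays moved. The work goes in short steps, Python scripts to look and compute and a tool call to move; the robot and the scene stay as the last step left them, time stands still between calls to the robot, and variables do not carry over. Pictures are saved under pics/ and viewed, about 8 in all and at most 12, crops included, and the job is handed in when it is done.

Besides the shell and the picture viewer there is one more tool, called after "Emit:" as name(argument=value, ...), one argument or row to a line, values as JSON. move_arm: Moves the arm, as the interface text tells. Its arguments: {"type":"object","properties":{"increments":{"type":"array","items":{"type":"object","properties":{"rotation":{"type":"array","items":{"type":"number"}},"translation":{"type":"array","items":{"type":"number"}},"grip":{"type":"number"}}}}},"required":["increments"]}

```bash
mkdir -p pics
cat > h.py <<'E'
import numpy as np, cv2
from bench import state, cams, hand_in
def cap(n,f=None):
    c=cams.capture(n)
    c['pixels']=np.asarray(c['pixels']); c['R']=np.array(c['R']); c['t']=np.array(c['t'])
    if f: cv2.imwrite(f,c['pixels'])
    return c
def ray(c,u,v):
    d=c['R'].T@np.array([(u-c['cx'])/c['fx'],(v-c['cy'])/c['fy'],1]); return -c['R'].T@c['t'],d
def onz(c,u,v,z):
    o,d=ray(c,u,v); return o+d*(z-o[2])/d[2]
def proj(c,X):
    p=c['R']@np.array(X)+c['t']; return np.array([c['fx']*p[0]/p[2]+c['cx'],c['fy']*p[1]/p[2]+c['cy']])
E
python3 - <<'E'
from h import *
for n in('scene','top'):
    c=cap(n,f'pics/{n}0.png'); print(n,c['fx'],c['cx'],c['cy'],-c['R'].T@c['t'],c['R'].round(3).tolist())
print(state())
E
```

```text
scene 474.2696094427865 317.9738374264974 197.5942368642347 [ 1.33858209 -0.71897685  0.8660527 ] [[0.726, 0.688, -0.022], [0.386, -0.433, -0.814], [-0.57, 0.582, -0.58]]
top 469.038681446938 323.1853801508388 193.5471495618171 [0.39162601 0.01590575 1.37036711] [[-0.005, -1.0, -0.011], [-0.986, 0.007, -0.164], [0.164, 0.01, -0.986]]
{'t': 0.1, 'joint_positions': array([-1.29482105,  0.38376451,  0.04385856,  1.59943177, -0.01790375,
        1.16125416, -0.04988144]), 'joint_velocities': array([ 2.09832466e-04, -3.76224938e-03,  5.38544797e-05, -4.62582359e-03,
       -1.16730132e-03,  1.99693485e-03, -1.22390331e-03]), 'joint_efforts': array([ 2.71118617e-03, -4.34727609e+01,  1.02915779e+00, -2.50455827e+01,
        1.08264058e-02,  5.47028889e-03,  4.27284021e-06]), 'ee_pos': array([0.23704624, 0.60434838, 0.25199895]), 'tool_rot': array([ 2.59420142,  1.76926701, -0.00307389]), 'ft_force': array([ 0.08136131, -0.26042982, -0.65163663]), 'torque': array([-0.07900141, -0.05030285, -0.00417068]), 'finger_gap': 0.08512923526907622}
```

View pics/scene0.png

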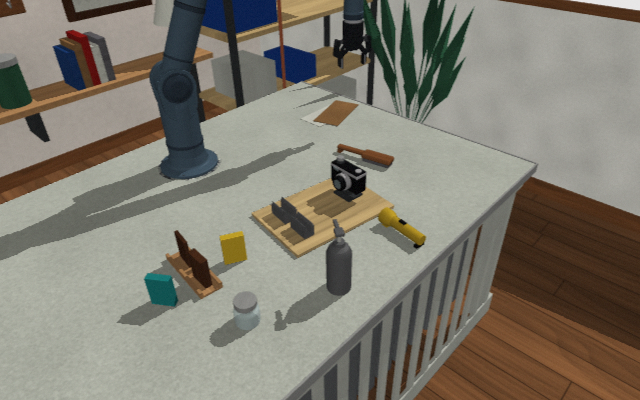

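View pics/top0.png

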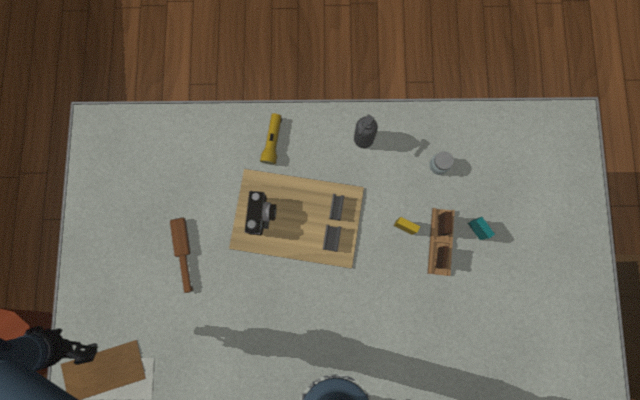

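The scene view shows the dark boards in the tray at about (182,248) and (201,268), the holders at (292,217), and the camera at (348,177). In the top view the tray is at (441,242), the stand at (297,218), and the shutter at about (255,228). Candidates in the top view are the dark boards at (446,222) and (443,256), the yellow decoy at (407,226) and the turquoise one at (482,228). I choose the two dark ones in the tray and will check them in a close crop.

Run:
```python
from h import *
t=cv2.imread('pics/top0.png'); s=cv2.imread('pics/scene0.png')
r=lambda im,x,y,w,h,k: cv2.resize(im[y:y+h,x:x+w],None,fx=k,fy=k,interpolation=cv2.INTER_CUBIC)
a=r(t,420,200,40,80,5); a=cv2.resize(t[200:280,415:465],(250,400),interpolation=cv2.INTER_CUBIC)
b=cv2.resize(t[165:270,225:370],(550,398),interpolation=cv2.INTER_CUBIC); b=cv2.copyMakeBorder(b,0,2,0,0,0)
cv2.imwrite('pics/c1.png',np.hstack([a,b]))
a=cv2.resize(s[225:300,160:230],(350,375),interpolation=cv2.INTER_CUBIC)
b=cv2.resize(s[150:255,250:376],(450,375),interpolation=cv2.INTER_CUBIC)
cv2.imwrite('pics/c2.png',np.hstack([a,b]))
```

```text
(no output)
```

View pics/c1.png

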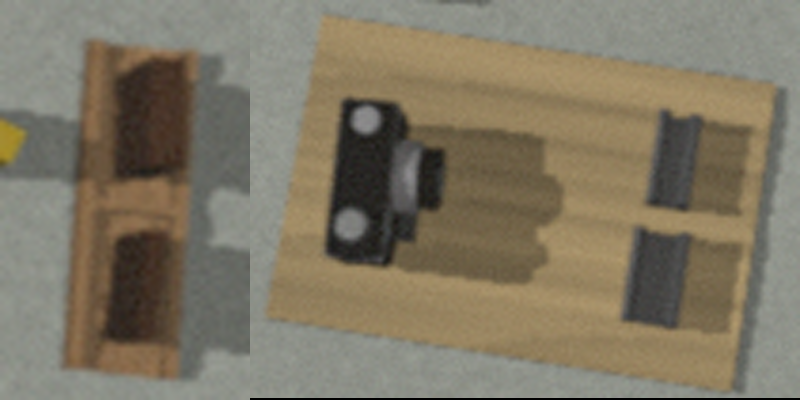

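View pics/c2.png

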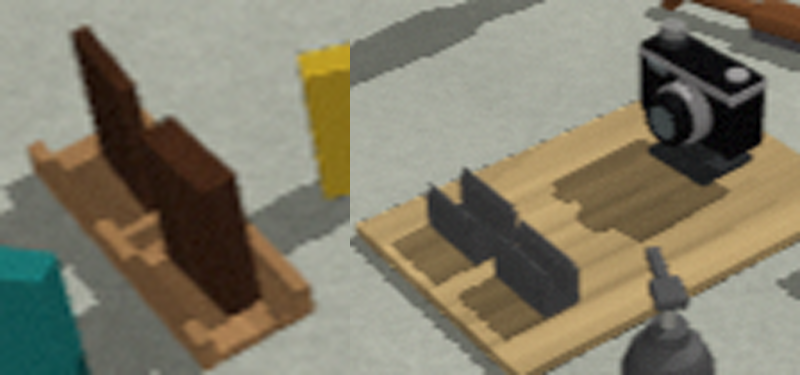

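Run:
```python
from h import *
t=cap('top'); s=cap('scene')
for c,n in((t,'top'),(s,'scene')):
    hsv=cv2.cvtColor(c['pixels'],cv2.COLOR_BGR2HSV); 
    for p in ([(441,215),(450,215),(441,243),(435,243),(340,208),(350,208),(300,255),(255,226),(407,226),(482,228),(433,222)] if n=='top' else [(190,265),(200,270),(292,217),(310,245),(200,252)]):
        print(n,p,hsv[p[1],p[0]])
    c['hsv']=hsv
def big(m,box):
    mm=np.zeros_like(m); x,y,w,h=box; mm[y:y+h,x:x+w]=m[y:y+h,x:x+w]
    cs,_=cv2.findContours(mm,cv2.RETR_EXTERNAL,cv2.CHAIN_APPROX_NONE); return sorted(cs,key=cv2.contourArea)[::-1]
def rect(c,ct,z):
    P=np.array([onz(c,u,v,z)[:2]*1000 for u,v in cv2.convexHull(ct)[:,0]],np.float32); return cv2.minAreaRect(P)
H=t['hsv']; wood=((H[...,1]>60)).astype(np.uint8)
ct=big(wood,(220,160,155,115)); print('stand',rect(t,ct[0],.012))
ct=big(wood,(424,200,36,82)); print('tray',rect(t,ct[0],.018))
dark=((H[...,1]<75)&(H[...,2]<95)).astype(np.uint8)
for k in big(dark,(322,185,40,75))[:3]: print('dark',cv2.contourArea(k),cv2.boundingRect(k),rect(t,k,.054) if len(k)>5 else '')
for u,v in((251.4,223.8),(255.3,196.6)): print('disc',onz(t,u,v,.132),onz(t,u,v,.118))
```

```text
top (441, 215) [ 5 88 49]
top (450, 215) [  9 105  73]
top (441, 243) [ 15 119 133]
top (435, 243) [ 15 104 105]
top (340, 208) [30  7 74]
top (350, 208) [ 20  91 106]
top (300, 255) [ 20  95 143]
top (255, 226) [38 15 66]
top (407, 226) [ 23 188 161]
top (482, 228) [ 89 148  98]
top (433, 222) [ 15 115 135]
scene (190, 265) [ 10 160  43]
scene (200, 270) [ 11 180  41]
scene (292, 217) [90  4 60]
scene (310, 245) [ 19 105 183]
scene (200, 252) [ 39  19 173]
stand ((547.9109497070312, 107.99700164794922), (358.79998779296875, 238.546142578125), 80.7175521850586)
tray ((475.3357849121094, -306.32647705078125), (64.96276092529297, 188.3214111328125), 83.40634155273438)
dark 311.5 (323, 225, 19, 27) ((484.20135498046875, 6.096426010131836), (40.97704315185547, 68.20832061767578), 79.90486145019531)
dark 233.0 (330, 194, 15, 26) ((571.365966796875, -7.9731292724609375), (31.750951766967773, 71.39035034179688), 79.94647216796875)
disc [0.51745169 0.21993561 0.132     ] [0.51887418 0.22224221 0.118     ]
disc [0.59045806 0.21092276 0.132     ] [0.5927059  0.21312746 0.118     ]
```

Run:
```python
from h import *
t=cap('top'); s=cap('scene')
for c,box,n in((s,(165,222,60,75),'scene'),(t,(424,200,40,82),'top')):
    k=8; x,y,w,h=box
    im=cv2.resize(c['pixels'][y:y+h,x:x+w],None,fx=k,fy=k,interpolation=cv2.INTER_CUBIC)
    hsv=cv2.cvtColor(im,cv2.COLOR_BGR2HSV); m=((hsv[...,2]<88)&(hsv[...,1]>80)).astype(np.uint8)
    m=cv2.morphologyEx(m,cv2.MORPH_OPEN,np.ones((9,9)))
    cs,_=cv2.findContours(m,cv2.RETR_EXTERNAL,cv2.CHAIN_APPROX_NONE)
    for q in sorted(cs,key=cv2.contourArea)[::-1][:2]:
        a=cv2.approxPolyDP(cv2.convexHull(q),8,True)[:,0]
        print(n)
        for u,v in a:
            U,V=(u+.5)/k-.5+x,(v+.5)/k-.5+y
            print((round(U,1),round(V,1)),'z91',(onz(c,U,V,.091)*1000).round(0)[:2],'z6',(onz(c,U,V,.006)*1000).round(0)[:2])
```

```text
scene
(np.float64(174.7), np.float64(230.9)) z91 [ 402. -296.] z6 [ 300. -249.]
(np.float64(177.1), np.float64(230.6)) z91 [ 406. -291.] z6 [ 303. -244.]
(np.float64(206.2), np.float64(259.6)) z91 [ 553. -305.] z6 [ 467. -260.]
(np.float64(211.9), np.float64(284.2)) z91 [ 630. -345.] z6 [ 553. -304.]
(np.float64(209.2), np.float64(286.2)) z91 [ 631. -353.] z6 [ 553. -312.]
(np.float64(204.3), np.float64(287.6)) z91 [ 626. -362.] z6 [ 548. -323.]
(np.float64(194.3), np.float64(277.8)) z91 [ 584. -360.] z6 [ 501. -321.]
(np.float64(181.2), np.float64(258.2)) z91 [ 504. -343.] z6 [ 413. -302.]
scene
(np.float64(170.9), np.float64(278.2)) z91 [ 545. -397.] z6 [ 457. -362.]
(np.float64(176.3), np.float64(296.4)) z91 [ 602. -420.] z6 [ 522. -387.]
(np.float64(164.6), np.float64(296.4)) z91 [ 583. -437.] z6 [ 500. -407.]
(np.float64(164.6), np.float64(281.6)) z91 [ 543. -413.] z6 [ 456. -379.]
top
(np.float64(451.2), np.float64(211.9)) z91 [ 551. -321.] z6 [ 561. -343.]
(np.float64(451.7), np.float64(232.9)) z91 [ 493. -319.] z6 [ 500. -342.]
(np.float64(450.1), np.float64(235.4)) z91 [ 486. -315.] z6 [ 493. -337.]
(np.float64(437.4), np.float64(235.4)) z91 [ 487. -280.] z6 [ 493. -300.]
(np.float64(437.8), np.float64(215.1)) z91 [ 542. -284.] z6 [ 552. -304.]
(np.float64(444.7), np.float64(211.7)) z91 [ 551. -303.] z6 [ 562. -324.]
top
(np.float64(447.7), np.float64(246.4)) z91 [ 457. -307.] z6 [ 461. -328.]
(np.float64(449.2), np.float64(248.6)) z91 [ 451. -310.] z6 [ 455. -332.]
(np.float64(447.8), np.float64(267.7)) z91 [ 400. -304.] z6 [ 401. -326.]
(np.float64(434.9), np.float64(267.3)) z91 [ 401. -270.] z6 [ 402. -289.]
(np.float64(437.7), np.float64(247.9)) z91 [ 453. -280.] z6 [ 457. -299.]
(np.float64(440.9), np.float64(246.3)) z91 [ 457. -288.] z6 [ 462. -309.]
```

Thick board (far bay) is at about (520,-311) mm and the thin one (near bay) at about (429,-300), both with yaw about -6.6° and in line with the bay positions. The wide slot (near) is at about (485,6) and the narrow one (far) at about (573,-8), yaw -9.3°. The 90 mm spacing and the sizes agree. Moving now.

Emit:
move_arm(
  increments=[
    {"translation": [2.4, -3.8, 0], "rotation": [0, 0, 1.85], "grip": 5.5},
    {"translation": [2.4, -3.8, 0], "rotation": [0, 0, 1.85], "grip": 5.5},
    {"translation": [2.4, -3.8, 0], "rotation": [0, 0, 1.85], "grip": 5.5},
    {"translation": [2.4, -3.8, 0], "rotation": [0, 0, 1.85], "grip": 5.5},
    {"translation": [2.4, -3.8, 0], "rotation": [0, 0, 1.85], "grip": 5.5},
    {"translation": [2.4, -3.8, 0], "rotation": [0, 0, 1.85], "grip": 5.5},
    {"translation": [2.4, -3.8, 0], "rotation": [0, 0, 1.85], "grip": 5.5},
    {"translation": [2.4, -3.8, 0], "rotation": [0, 0, 1.85], "grip": 5.5},
  ],
)

```text
t: 1.1
ee_pos: [0.4301, 0.2995, 0.2535]
tool_rot: [-2.344, -2.091, -0.001]
ft_force: [0.1, 0.7, 0.4]
finger_gap: 0.0555
```

Emit:
move_arm(
  increments=[
    {"translation": [0.9, -4, 0], "grip": 5.5},
    {"translation": [0.9, -4, 0], "grip": 5.5},
    {"translation": [0.9, -4, 0], "grip": 5.5},
    {"translation": [0.9, -4, 0], "grip": 5.5},
    {"translation": [0.9, -4, 0], "grip": 5.5},
    {"translation": [0.9, -4, 0], "grip": 5.5},
    {"translation": [0.9, -4, 0], "grip": 5.5},
    {"translation": [0.9, -4, 0], "grip": 5.5},
  ],
)

```text
schema error: expected keys rotation, translation, grip
```

Emit:
move_arm(
  increments=[
    {"translation": [0.24, -3.65, 0], "grip": 5.5},
    {"translation": [0.24, -3.65, 0], "grip": 5.5},
    {"translation": [0.24, -3.65, 0], "grip": 5.5},
    {"translation": [0.24, -3.65, 0], "grip": 5.5},
    {"translation": [0.24, -3.65, 0], "grip": 5.5},
    {"translation": [0.24, -3.65, 0], "grip": 5.5},
    {"translation": [0.24, -3.65, -2], "grip": 5.5},
    {"translation": [0.24, -3.65, -2], "grip": 5.5},
  ],
)

```text
schema error: expected keys rotation, translation, grip
```

Emit:
move_arm(
  increments=[
    {"rotation": [0, 0, 0], "translation": [0.9, -4, 0], "grip": 5.5},
    {"rotation": [0, 0, 0], "translation": [0.9, -4, 0], "grip": 5.5},
    {"rotation": [0, 0, 0], "translation": [0.9, -4, 0], "grip": 5.5},
    {"rotation": [0, 0, 0], "translation": [0.9, -4, 0], "grip": 5.5},
    {"rotation": [0, 0, 0], "translation": [0.9, -4, 0], "grip": 5.5},
    {"rotation": [0, 0, 0], "translation": [0.9, -4, 0], "grip": 5.5},
    {"rotation": [0, 0, 0], "translation": [0.9, -4, 0], "grip": 5.5},
    {"rotation": [0, 0, 0], "translation": [0.9, -4, 0], "grip": 5.5},
  ],
)

```text
t: 1.9
ee_pos: [0.5015, -0.0205, 0.2536]
tool_rot: [2.346, 2.09, 0.002]
ft_force: [0.6, 0.5, 0.0]
finger_gap: 0.0554
```

Emit:
move_arm(
  increments=[
    {"rotation": [0, 0, 0], "translation": [0.24, -3.65, 0], "grip": 5.5},
    {"rotation": [0, 0, 0], "translation": [0.24, -3.65, 0], "grip": 5.5},
    {"rotation": [0, 0, 0], "translation": [0.24, -3.65, 0], "grip": 5.5},
    {"rotation": [0, 0, 0], "translation": [0.24, -3.65, 0], "grip": 5.5},
    {"rotation": [0, 0, 0], "translation": [0.24, -3.65, 0], "grip": 5.5},
    {"rotation": [0, 0, 0], "translation": [0.24, -3.65, 0], "grip": 5.5},
    {"rotation": [0, 0, 0], "translation": [0.24, -3.65, -3], "grip": 5.5},
    {"rotation": [0, 0, 0], "translation": [0.24, -3.65, -3], "grip": 5.5},
  ],
)

```text
t: 2.7
ee_pos: [0.522, -0.3125, 0.1939]
tool_rot: [2.342, 2.089, 0.003]
ft_force: [0.9, 1.0, -0.4]
finger_gap: 0.0551
```

Run:
```python
from h import *
s=cap('scene'); t=cap('top')
a=cv2.resize(s['pixels'][160:310,110:270],(400,375),interpolation=cv2.INTER_CUBIC)
b=cv2.resize(t['pixels'][180:300,390:518],(400,375),interpolation=cv2.INTER_CUBIC)
cv2.imwrite('pics/d1.png',np.hstack([a,b]))
print(proj(s,[.522,-.3125,.172]),proj(s,[.52,-.311,.091]))
```

```text
[190.10423519 229.30636699] [196.09774986 254.49875073]
```

View pics/d1.png

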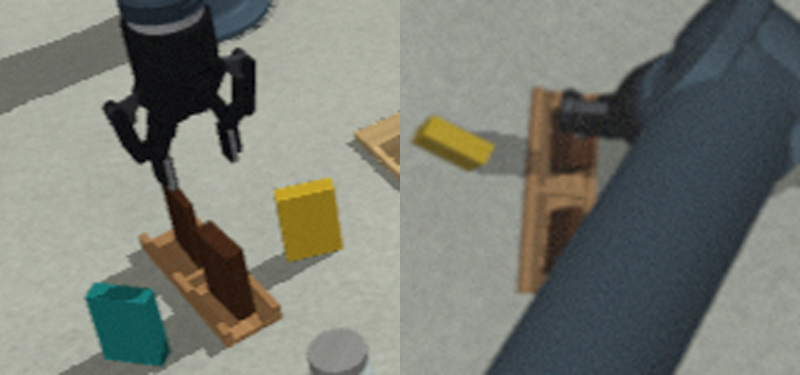

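The crop shows both jaws astride the dark thick board: tips at about (170,170) and (232,150), board top centre at (220,238). There is room to the yellow decoy (308,215) and the turquoise one (128,320). Descending.

Emit:
move_arm(
  increments=[
    {"rotation": [0, 0, 0], "translation": [0.1, 0.1, -2.6], "grip": 5.5},
    {"rotation": [0, 0, 0], "translation": [0.1, 0.1, -2.6], "grip": 5.5},
    {"rotation": [0, 0, 0], "translation": [0, 0, -2.6], "grip": 5.5},
    {"rotation": [0, 0, 0], "translation": [0, 0, -2.6], "grip": 5.5},
    {"rotation": [0, 0, 0], "translation": [0, 0, -2.6], "grip": 5.5},
  ],
)

```text
t: 3.3
ee_pos: [0.5234, -0.3078, 0.0629]
tool_rot: [2.344, 2.091, 0.002]
ft_force: [1.0, -0.6, 0.1]
finger_gap: 0.0549
```

Emit:
move_arm(
  increments=[
    {"rotation": [0, 0, 0], "translation": [0, 0, 0], "grip": 4},
    {"rotation": [0, 0, 0], "translation": [0, 0, 0], "grip": 3},
    {"rotation": [0, 0, 0], "translation": [0, 0, 0], "grip": 2.2},
    {"rotation": [0, 0, 0], "translation": [0, 0, 0], "grip": 1},
    {"rotation": [0, 0, 0], "translation": [0, 0, 0], "grip": 1},
    {"rotation": [0, 0, 0], "translation": [0, 0, 0], "grip": 1},
  ],
)

```text
t: 3.9
ee_pos: [0.5241, -0.3097, 0.0654]
tool_rot: [2.344, 2.087, 0.003]
ft_force: [0.1, 1.2, 5.5]
finger_gap: 0.0193
```

Emit:
move_arm(
  increments=[
    {"rotation": [0, 0, 0], "translation": [0, 0, 1], "grip": 1},
    {"rotation": [0, 0, 0], "translation": [0, 0, 2], "grip": 1},
    {"rotation": [0, 0, 0], "translation": [0, 0, 3], "grip": 1},
    {"rotation": [0, 0, 0], "translation": [0, 0, 3], "grip": 1},
    {"rotation": [0, 0, 0], "translation": [0, 0, 3], "grip": 1},
    {"rotation": [0, 0, 0], "translation": [0, 0, 2], "grip": 1},
    {"rotation": [0, 0, 0], "translation": [0, 0, 1], "grip": 1},
  ],
)

```text
t: 4.6
ee_pos: [0.5231, -0.3096, 0.2158]
tool_rot: [2.344, 2.087, 0.002]
ft_force: [0.0, -0.4, -0.2]
finger_gap: 0.0197
```

Emit:
move_arm(
  increments=[
    {"rotation": [0, 0, -0.3], "translation": [-0.4, 2, 0], "grip": 1},
    {"rotation": [0, 0, -0.4], "translation": [-0.5, 4, 0], "grip": 1},
    {"rotation": [0, 0, -0.4], "translation": [-0.5, 5, 0], "grip": 1},
    {"rotation": [0, 0, -0.4], "translation": [-0.5, 5, 0], "grip": 1},
    {"rotation": [0, 0, -0.4], "translation": [-0.5, 5, 0], "grip": 1},
    {"rotation": [0, 0, -0.4], "translation": [-0.5, 5, 0], "grip": 1},
    {"rotation": [0, 0, -0.4], "translation": [-0.5, 3.6, 0], "grip": 1},
    {"rotation": [0, 0, 0], "translation": [-0.4, 2, -2], "grip": 1},
  ],
)

```text
t: 5.4
ee_pos: [0.4857, 0.0108, 0.1948]
tool_rot: [2.388, 2.04, 0.008]
ft_force: [0.7, -1.3, -1.3]
finger_gap: 0.019
```

Emit:
move_arm(
  increments=[
    {"rotation": [0, 0, 0], "translation": [0, 0, -2], "grip": 1},
    {"rotation": [0, 0, 0], "translation": [0, 0, -2], "grip": 1},
    {"rotation": [0, 0, 0], "translation": [0, 0, 0], "grip": 1},
    {"rotation": [0, 0, 0], "translation": [0, 0, 0], "grip": 1},
  ],
)

```text
t: 5.8
ee_pos: [0.4838, 0.0057, 0.1528]
tool_rot: [-2.394, -2.033, 0.003]
ft_force: [-0.3, 0.4, -0.4]
finger_gap: 0.0195
```

Run:
```python
from h import *
s=cap('scene'); t=cap('top')
st=state(); print(st['ee_pos'],st['tool_rot'],st['finger_gap'],st['ft_force'])
a=cv2.resize(s['pixels'][150:270,230:358],(400,375),interpolation=cv2.INTER_CUBIC)
b=cv2.resize(t['pixels'][160:280,290:418],(400,375),interpolation=cv2.INTER_CUBIC)
cv2.imwrite('pics/d2.png',np.hstack([a,b]))
```

```text
[0.48527316 0.00578797 0.15411571] [2.39467458e+00 2.03234099e+00 1.77699621e-03] 0.019344501834832568 [ 0.23327225  0.33700658 -1.14346586]
```

View pics/d2.png

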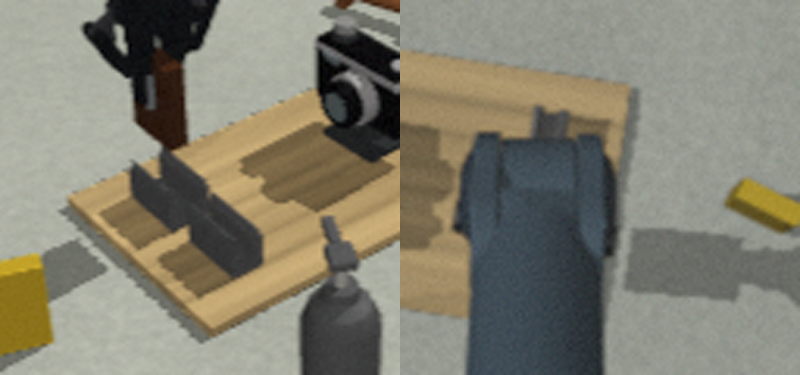

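Run:
```python
from h import *
s=cap('scene'); st=state(); e=st['ee_pos']
a=np.deg2rad(-9.3); X=np.array([np.cos(a),np.sin(a)]); Y=np.array([-X[1],X[0]])
f=lambda x,y,z,c:((proj(s,[*(np.array(c)+x*X+y*Y),z])-[230,150])*3.125).round(0)
print('board bottom (near-,far-,far+)',[f(x,y,e[2]-.058,e[:2]) for x,y in((-.03,-.01),(.03,-.01),(.03,.01))])
for n,c,w in(('wide',(.485,.006),.01175),('narrow',(.573,-.008),.00675)):
    print(n,[f(x,y,.054,c) for x,y in((-.035,-w-.008),(.035,-w-.008),(-.035,w+.008),(.035,w+.008))])
```

```text
board bottom (near-,far-,far+) [array([134., 120.]), array([171., 149.]), array([189., 141.])]
wide [array([126., 158.]), array([168., 193.]), array([161., 143.]), array([203., 177.])]
narrow [array([184., 201.]), array([230., 239.]), array([211., 189.]), array([257., 226.])]
```

The board hangs above the near (wide) holder, and the offset between prediction and picture is nearly the same for board and holder, so they line up to within about 2 mm. Lowering with a force check.

Emit:
move_arm(
  increments=[
    {"rotation": [0, 0, 0], "translation": [0.1, 0.1, -1.5], "grip": 1},
    {"rotation": [0, 0, 0], "translation": [0, 0, -1.5], "grip": 1},
    {"rotation": [0, 0, 0], "translation": [0, 0, -1], "grip": 1},
    {"rotation": [0, 0, 0], "translation": [0, 0, -0.5], "grip": 1},
    {"rotation": [0, 0, 0], "translation": [0, 0, 0], "grip": 1},
  ],
)

```text
t: 6.45
ee_pos: [0.4854, 0.007, 0.108]
tool_rot: [-2.395, -2.033, 0.001]
ft_force: [0.1, 1.1, 0.2]
finger_gap: 0.0195
```

Emit:
move_arm(
  increments=[
    {"rotation": [0, 0, 0], "translation": [0, 0, -0.5], "grip": 1},
    {"rotation": [0, 0, 0], "translation": [0, 0, -0.4], "grip": 1},
    {"rotation": [0, 0, 0], "translation": [0, 0, 0], "grip": 1},
  ],
)

```text
t: 6.75
ee_pos: [0.4854, 0.0071, 0.099]
tool_rot: [-2.394, -2.034, 0.001]
ft_force: [0.1, 0.0, 0.1]
finger_gap: 0.0192
```

Bottom at about 40 mm, inside the slot without contact. Continuing to the floor.

Emit:
move_arm(
  increments=[
    {"rotation": [0, 0, 0], "translation": [0, 0, -0.4], "grip": 1},
    {"rotation": [0, 0, 0], "translation": [0, 0, -0.2], "grip": 1},
    {"rotation": [0, 0, 0], "translation": [0, 0, 0], "grip": 1},
  ],
)

```text
t: 7.05
ee_pos: [0.4854, 0.0071, 0.093]
tool_rot: [-2.394, -2.034, 0.001]
ft_force: [-0.3, 0.2, -0.7]
finger_gap: 0.0196
```

Emit:
move_arm(
  increments=[
    {"rotation": [0, 0, 0], "translation": [0, 0, -0.15], "grip": 1},
    {"rotation": [0, 0, 0], "translation": [0, 0, 0], "grip": 1},
    {"rotation": [0, 0, 0], "translation": [0, 0, 0], "grip": 1},
  ],
)

```text
t: 7.35
ee_pos: [0.4857, 0.0071, 0.0918]
tool_rot: [2.394, 2.034, 0.0]
ft_force: [-0.8, -0.6, -0.6]
finger_gap: 0.0192
```

Emit:
move_arm(
  increments=[
    {"rotation": [0, 0, 0], "translation": [0, 0, -0.1], "grip": 1},
    {"rotation": [0, 0, 0], "translation": [0, 0, 0], "grip": 1},
  ],
)

```text
t: 7.55
ee_pos: [0.4856, 0.0071, 0.0907]
tool_rot: [-2.394, -2.034, 0.0]
ft_force: [-0.3, 0.0, -0.7]
finger_gap: 0.0195
```

Emit:
move_arm(
  increments=[
    {"rotation": [0, 0, 0], "translation": [0, 0, -0.1], "grip": 1},
    {"rotation": [0, 0, 0], "translation": [0, 0, 0], "grip": 1},
  ],
)

```text
t: 7.75
ee_pos: [0.4855, 0.0071, 0.0897]
tool_rot: [-2.394, -2.034, 0.0]
ft_force: [-0.0, -1.0, -0.2]
finger_gap: 0.0193
```

Emit:
move_arm(
  increments=[
    {"rotation": [0, 0, 0], "translation": [0, 0, -0.1], "grip": 1},
    {"rotation": [0, 0, 0], "translation": [0, 0, 0], "grip": 1},
  ],
)

```text
t: 7.95
ee_pos: [0.4855, 0.0071, 0.0886]
tool_rot: [-2.394, -2.034, 0.0]
ft_force: [-0.9, 0.6, -1.1]
finger_gap: 0.0195
```

Emit:
move_arm(
  increments=[
    {"rotation": [0, 0, 0], "translation": [0, 0, -0.1], "grip": 1},
    {"rotation": [0, 0, 0], "translation": [0, 0, 0], "grip": 1},
  ],
)

```text
t: 8.15
ee_pos: [0.4855, 0.0071, 0.0876]
tool_rot: [-2.394, -2.034, 0.0]
ft_force: [-0.7, 0.4, -1.5]
finger_gap: 0.0194
```

Emit:
move_arm(
  increments=[
    {"rotation": [0, 0, 0], "translation": [0, 0, -0.15], "grip": 1},
    {"rotation": [0, 0, 0], "translation": [0, 0, 0], "grip": 1},
  ],
)

```text
t: 8.35
ee_pos: [0.4855, 0.0071, 0.0861]
tool_rot: [-2.394, -2.034, 0.001]
ft_force: [-1.9, -0.1, 0.4]
finger_gap: 0.0192
```

Run:
```python
from h import *
s=cap('scene')
st=state(); print(st['ee_pos'],st['finger_gap'],st['ft_force'])
a=cv2.resize(s['pixels'][160:250,240:360],(800,600),interpolation=cv2.INTER_CUBIC)
cv2.imwrite('pics/d3.png',a)
```

```text
[0.48550088 0.0071639  0.08615255] 0.019082806807617186 [-0.46882074 -0.70342457  0.04728243]
```

View pics/d3.png

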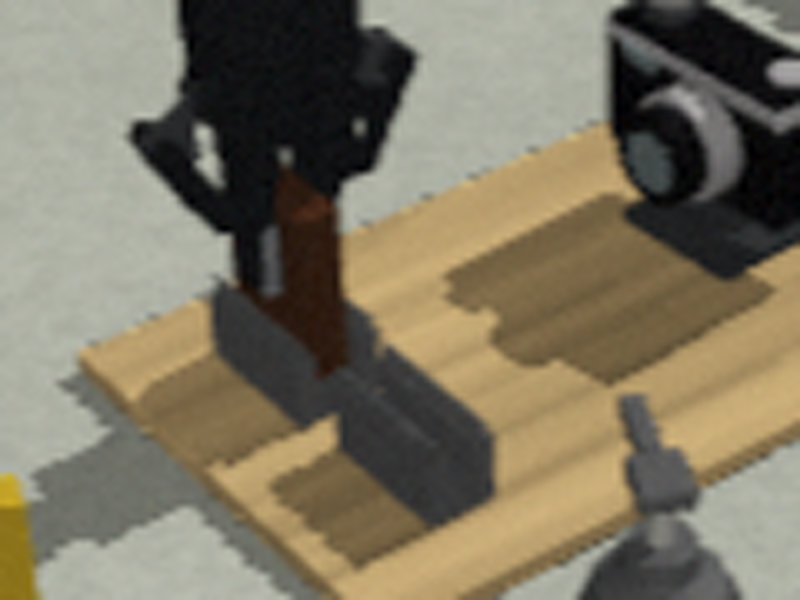

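The board stands between the walls of the near (wide) holder, with its far edge at about (335,290) in the crop. The floor is not felt yet, so going lower.

Emit:
move_arm(
  increments=[
    {"rotation": [0, 0, 0], "translation": [0, 0, -0.15], "grip": 1},
    {"rotation": [0, 0, 0], "translation": [0, 0, 0], "grip": 1},
  ],
)

```text
t: 8.6
ee_pos: [0.4855, 0.0072, 0.0846]
tool_rot: [-2.394, -2.034, 0.0]
ft_force: [0.4, 0.3, -0.4]
finger_gap: 0.0193
```

Run:
```python
from h import *
s=cap('scene'); st=state(); print(st['ee_pos'],st['ft_force'])
a=np.deg2rad(-9.3); X=np.array([np.cos(a),np.sin(a)]); Y=np.array([-X[1],X[0]])
for z in(.117,.122,.127):
    print(z,((proj(s,[*(np.array([.4855,.0071])+.03*X+.01*Y),z])-[240,160])*6.667).round(0))
```

```text
[0.48551086 0.00711707 0.08464718] [ 0.23755007  0.29925786 -1.48075998]
0.117 [336. 193.]
0.122 [336. 183.]
0.127 [335. 174.]
```

The slot floor is at z = 20 mm, not 32, so there are about 5 mm left to go.

Emit:
move_arm(
  increments=[
    {"rotation": [0, 0, 0], "translation": [0, 0, -0.2], "grip": 1},
    {"rotation": [0, 0, 0], "translation": [0, 0, -0.1], "grip": 1},
    {"rotation": [0, 0, 0], "translation": [0, 0, 0], "grip": 1},
  ],
)

```text
t: 8.95
ee_pos: [0.4854, 0.0071, 0.0815]
tool_rot: [-2.394, -2.034, 0.001]
ft_force: [-0.0, -0.5, 0.4]
finger_gap: 0.0195
```

Emit:
move_arm(
  increments=[
    {"rotation": [0, 0, 0], "translation": [0, 0, -0.1], "grip": 1},
    {"rotation": [0, 0, 0], "translation": [0, 0, 0], "grip": 1},
    {"rotation": [0, 0, 0], "translation": [0, 0, 0], "grip": 1},
  ],
)

```text
t: 9.25
ee_pos: [0.4856, 0.0071, 0.0807]
tool_rot: [-2.394, -2.034, 0.0]
ft_force: [0.6, -0.0, -0.5]
finger_gap: 0.0192
```

Emit:
move_arm(
  increments=[
    {"rotation": [0, 0, 0], "translation": [0, 0, -0.1], "grip": 1},
    {"rotation": [0, 0, 0], "translation": [0, 0, 0], "grip": 1},
    {"rotation": [0, 0, 0], "translation": [0, 0, 0], "grip": 1},
  ],
)

```text
t: 9.55
ee_pos: [0.4856, 0.0071, 0.0797]
tool_rot: [-2.394, -2.034, 0.0]
ft_force: [0.6, -0.5, -0.9]
finger_gap: 0.0195
```

Emit:
move_arm(
  increments=[
    {"rotation": [0, 0, 0], "translation": [0, 0, -0.05], "grip": 1},
    {"rotation": [0, 0, 0], "translation": [0, 0, 0], "grip": 1},
    {"rotation": [0, 0, 0], "translation": [0, 0, 0], "grip": 1},
  ],
)

```text
t: 9.85
ee_pos: [0.4857, 0.0071, 0.0794]
tool_rot: [2.394, 2.034, 0.0]
ft_force: [-0.5, -0.2, 0.7]
finger_gap: 0.0191
```

Emit:
move_arm(
  increments=[
    {"rotation": [0, 0, 0], "translation": [0, 0, 0], "grip": 2.2},
    {"rotation": [0, 0, 0], "translation": [0, 0, 0], "grip": 2.8},
    {"rotation": [0, 0, 0], "translation": [0, 0, 0], "grip": 3.6},
    {"rotation": [0, 0, 0], "translation": [0, 0, 0], "grip": 4.5},
    {"rotation": [0, 0, 0], "translation": [0, 0, 0], "grip": 4.5},
    {"rotation": [0, 0, 0], "translation": [0, 0, 3], "grip": 4.5},
    {"rotation": [0, 0, 0], "translation": [0, 0, 5], "grip": 4.5},
    {"rotation": [0, 0, 0], "translation": [0, 0, 4], "grip": 4.5},
  ],
)

```text
t: 10.65
ee_pos: [0.4856, 0.0068, 0.2009]
tool_rot: [2.395, 2.033, -0.0]
ft_force: [0.8, 1.0, 0.0]
finger_gap: 0.0453
```

Emit:
move_arm(
  increments=[
    {"rotation": [0, 0, 0.3], "translation": [-0.6, -3.5, 0], "grip": 4.5},
    {"rotation": [0, 0, 0.3], "translation": [-0.7, -4, 0], "grip": 4.5},
    {"rotation": [0, 0, 0.3], "translation": [-0.7, -4, 0], "grip": 4.5},
    {"rotation": [0, 0, 0.4], "translation": [-0.7, -4, 0], "grip": 4.5},
    {"rotation": [0, 0, 0.4], "translation": [-0.7, -4, 0], "grip": 4.5},
    {"rotation": [0, 0, 0.4], "translation": [-0.8, -4, 0], "grip": 4.5},
    {"rotation": [0, 0, 0.3], "translation": [-0.8, -4, 0], "grip": 4.5},
    {"rotation": [0, 0, 0.3], "translation": [-0.6, -3.2, -2], "grip": 4.5},
  ],
)

```text
t: 11.45
ee_pos: [0.4308, -0.3038, 0.1817]
tool_rot: [2.343, 2.083, 0.004]
ft_force: [0.5, 1.0, -0.0]
finger_gap: 0.0451
```

Run:
```python
from h import *
s=cap('scene'); t=cap('top')
st=state(); print(st['ee_pos'],st['tool_rot'],st['finger_gap'],st['ft_force'])
a=cv2.resize(s['pixels'][160:250,240:360],(400,300),interpolation=cv2.INTER_CUBIC)
b=cv2.resize(s['pixels'][180:300,110:270],(400,300),interpolation=cv2.INTER_CUBIC)
d=cv2.resize(t['pixels'][175:265,310:430],(400,300),interpolation=cv2.INTER_CUBIC)
e=cv2.resize(t['pixels'][190:310,380:540],(400,300),interpolation=cv2.INTER_CUBIC)
cv2.imwrite('pics/d4.png',np.vstack([np.hstack([a,b]),np.hstack([d,e])]))
```

```text
[ 0.4256612  -0.30482103  0.17785812] [-2.35490582 -2.07814141  0.00746284] 0.04491241581475912 [-1.28753638  0.33388441 -0.14987926]
```

View pics/d4.png

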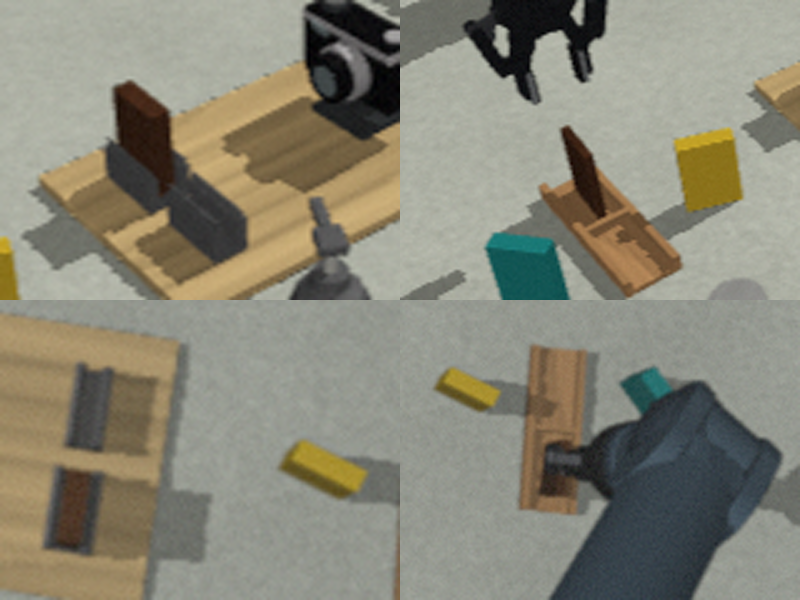

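The thick board is upright and home in the near (wide) slot, and the top crop shows it centred there (rows 473–548 within 467–553). The thin board stands alone in the near bay at about (585,170), with the open jaws above it. Descending on it.

Emit:
move_arm(
  increments=[
    {"rotation": [0, 0, 0], "translation": [0, 0, 0], "grip": 4.5},
    {"rotation": [0, 0, 0], "translation": [0, 0, -3], "grip": 4.5},
    {"rotation": [0, 0, 0], "translation": [0, 0, -1], "grip": 4.5},
    {"rotation": [0, 0, 0], "translation": [0, 0, 0], "grip": 4.5},
  ],
)

```text
t: 11.95
ee_pos: [0.429, -0.2973, 0.1378]
tool_rot: [-2.34, -2.09, 0.002]
ft_force: [0.0, 0.4, -0.4]
finger_gap: 0.0452
```

Emit:
move_arm(
  increments=[
    {"rotation": [0, 0, 0], "translation": [0, -0.3, -2], "grip": 4.5},
    {"rotation": [0, 0, 0], "translation": [0, 0, -2], "grip": 4.5},
    {"rotation": [0, 0, 0], "translation": [0, 0, -2], "grip": 4.5},
    {"rotation": [0, 0, 0], "translation": [0, 0, -1], "grip": 4.5},
    {"rotation": [0, 0, 0], "translation": [0, 0, 0], "grip": 4.5},
  ],
)

```text
t: 12.45
ee_pos: [0.4295, -0.3018, 0.0688]
tool_rot: [-2.343, -2.09, 0.001]
ft_force: [0.4, -1.0, -0.7]
finger_gap: 0.0448
```

Emit:
move_arm(
  increments=[
    {"rotation": [0, 0, 0], "translation": [0, 0, 0], "grip": 3},
    {"rotation": [0, 0, 0], "translation": [0, 0, 0], "grip": 2},
    {"rotation": [0, 0, 0], "translation": [0, 0, 0], "grip": 1.3},
    {"rotation": [0, 0, 0], "translation": [0, 0, 0], "grip": 0.3},
    {"rotation": [0, 0, 0], "translation": [0, 0, 0], "grip": 0.3},
    {"rotation": [0, 0, 0], "translation": [0, 0, 0], "grip": 0.3},
  ],
)

```text
t: 13.05
ee_pos: [0.4305, -0.3034, 0.0703]
tool_rot: [2.345, 2.088, 0.002]
ft_force: [-0.4, 0.8, 6.8]
finger_gap: 0.0096
```

Emit:
move_arm(
  increments=[
    {"rotation": [0, 0, 0], "translation": [0, 0, 1], "grip": 0.3},
    {"rotation": [0, 0, 0], "translation": [0, 0, 2], "grip": 0.3},
    {"rotation": [0, 0, 0], "translation": [0, 0, 3], "grip": 0.3},
    {"rotation": [0, 0, 0], "translation": [0, 0, 3], "grip": 0.3},
    {"rotation": [0, 0, 0], "translation": [0, 0, 3], "grip": 0.3},
    {"rotation": [0, 0, 0], "translation": [0, 0, 2], "grip": 0.3},
    {"rotation": [0, 0, 0], "translation": [0, 0, 1], "grip": 0.3},
  ],
)

```text
t: 13.75
ee_pos: [0.4301, -0.3036, 0.2215]
tool_rot: [2.344, 2.087, 0.003]
ft_force: [0.2, 0.1, -0.3]
finger_gap: 0.0093
```

Emit:
move_arm(
  increments=[
    {"rotation": [0, 0, -0.3], "translation": [1, 2, 0], "grip": 0.3},
    {"rotation": [0, 0, -0.4], "translation": [2, 4, 0], "grip": 0.3},
    {"rotation": [0, 0, -0.4], "translation": [2, 4.4, 0], "grip": 0.3},
    {"rotation": [0, 0, -0.4], "translation": [2, 4.4, 0], "grip": 0.3},
    {"rotation": [0, 0, -0.4], "translation": [2, 4.4, 0], "grip": 0.3},
    {"rotation": [0, 0, -0.4], "translation": [2, 4.4, 0], "grip": 0.3},
    {"rotation": [0, 0, -0.4], "translation": [2, 4, 0], "grip": 0.3},
    {"rotation": [0, 0, 0], "translation": [1.4, 2, -2], "grip": 0.3},
  ],
)

```text
t: 14.55
ee_pos: [0.5766, -0.0008, 0.2007]
tool_rot: [2.387, 2.041, 0.009]
ft_force: [0.8, -0.6, -0.2]
finger_gap: 0.009
```

Emit:
move_arm(
  increments=[
    {"rotation": [0, 0, 0], "translation": [0, 0, -2], "grip": 0.3},
    {"rotation": [0, 0, 0], "translation": [0, 0, -2], "grip": 0.3},
    {"rotation": [0, 0, 0], "translation": [0, 0, 0], "grip": 0.3},
    {"rotation": [0, 0, 0], "translation": [0, 0, 0], "grip": 0.3},
  ],
)

```text
t: 14.95
ee_pos: [0.5728, -0.0073, 0.1586]
tool_rot: [-2.394, -2.032, 0.003]
ft_force: [0.7, 0.7, -0.7]
finger_gap: 0.0095
```

Run:
```python
from h import *
s=cap('scene'); st=state(); e=st['ee_pos']; print(e,st['tool_rot'],st['finger_gap'])
cv2.imwrite('pics/d5.png',cv2.resize(s['pixels'][160:250,240:360],(800,600),interpolation=cv2.INTER_CUBIC))
a=np.deg2rad(-9.3); X=np.array([np.cos(a),np.sin(a)]); Y=np.array([-X[1],X[0]])
f=lambda x,y,z,c:((proj(s,[*(np.array(c)+x*X+y*Y),z])-[240,160])*6.667).round(0)
print('board bottom',[f(x,y,e[2]-.064,e[:2]) for x,y in((-.03,-.005),(.03,-.005),(.03,.005))])
c,w=(.5743,-.0074),.00675
print('narrow',[f(x,y,.054,c) for x,y in((-.035,-w-.008),(.035,-w-.008),(-.035,w+.008),(.035,w+.008))])
```

```text
[ 0.57369584 -0.00735603  0.15964752] [ 2.39506270e+00  2.03256941e+00 -6.09433774e-05] 0.009246026948589219
board bottom [array([349., 280.]), array([434., 348.]), array([454., 338.])]
narrow [array([330., 363.]), array([427., 444.]), array([387., 337.]), array([485., 416.])]
```

View pics/d5.png

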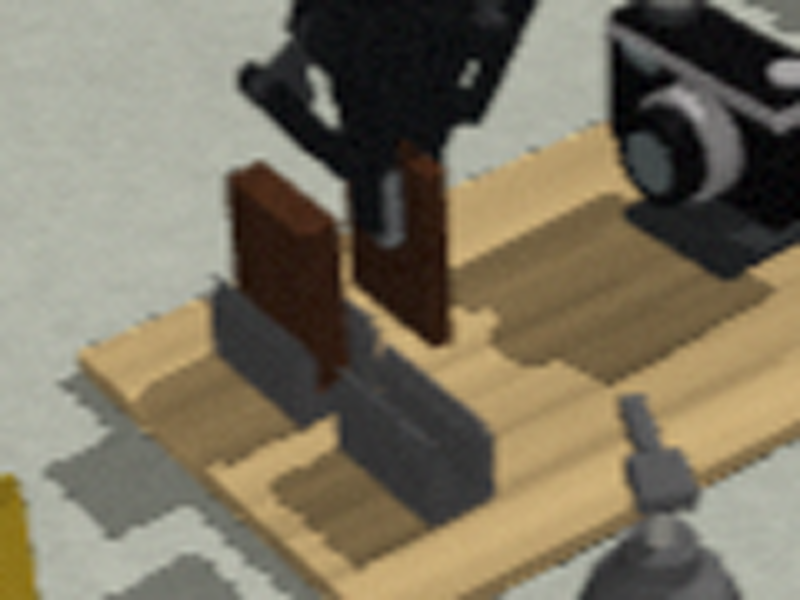

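The thin board hangs over the far (narrow) holder: bottom edge from (353,283) to (436,344), slot between the lips at (338,372) and (383,345). It is aligned, so lowering.

Emit:
move_arm(
  increments=[
    {"rotation": [0, 0, 0], "translation": [0.05, 0, -1.5], "grip": 0.3},
    {"rotation": [0, 0, 0], "translation": [0, 0, -1.5], "grip": 0.3},
    {"rotation": [0, 0, 0], "translation": [0, 0, -1], "grip": 0.3},
    {"rotation": [0, 0, 0], "translation": [0, 0, -0.5], "grip": 0.3},
    {"rotation": [0, 0, 0], "translation": [0, 0, -0.4], "grip": 0.3},
    {"rotation": [0, 0, 0], "translation": [0, 0, 0], "grip": 0.3},
  ],
)

```text
t: 15.6
ee_pos: [0.5737, -0.0069, 0.1096]
tool_rot: [-2.394, -2.033, 0.002]
ft_force: [0.1, -0.7, -0.3]
finger_gap: 0.0095
```

Emit:
move_arm(
  increments=[
    {"rotation": [0, 0, 0], "translation": [0, 0, -0.4], "grip": 0.3},
    {"rotation": [0, 0, 0], "translation": [0, 0, -0.4], "grip": 0.3},
    {"rotation": [0, 0, 0], "translation": [0, 0, 0], "grip": 0.3},
  ],
)

```text
t: 15.9
ee_pos: [0.5738, -0.0068, 0.1019]
tool_rot: [-2.394, -2.034, 0.001]
ft_force: [-0.2, 0.3, -0.5]
finger_gap: 0.0092
```

Emit:
move_arm(
  increments=[
    {"rotation": [0, 0, 0], "translation": [0, 0, -0.5], "grip": 0.3},
    {"rotation": [0, 0, 0], "translation": [0, 0, -0.5], "grip": 0.3},
    {"rotation": [0, 0, 0], "translation": [0, 0, 0], "grip": 0.3},
  ],
)

```text
t: 16.2
ee_pos: [0.5734, -0.0068, 0.0914]
tool_rot: [-2.394, -2.033, 0.002]
ft_force: [-0.5, -0.4, -0.2]
finger_gap: 0.0095
```

Emit:
move_arm(
  increments=[
    {"rotation": [0, 0, 0], "translation": [0, 0, -0.4], "grip": 0.3},
    {"rotation": [0, 0, 0], "translation": [0, 0, -0.2], "grip": 0.3},
    {"rotation": [0, 0, 0], "translation": [0, 0, 0], "grip": 0.3},
    {"rotation": [0, 0, 0], "translation": [0, 0, 0], "grip": 0.3},
  ],
)

```text
t: 16.6
ee_pos: [0.5741, -0.0069, 0.0862]
tool_rot: [-2.394, -2.034, 0.0]
ft_force: [0.2, -0.3, 0.1]
finger_gap: 0.009
```

Emit:
move_arm(
  increments=[
    {"rotation": [0, 0, 0], "translation": [0, 0, -0.1], "grip": 0.3},
    {"rotation": [0, 0, 0], "translation": [0, 0, 0], "grip": 0.3},
    {"rotation": [0, 0, 0], "translation": [0, 0, 0], "grip": 0.3},
  ],
)

```text
t: 16.9
ee_pos: [0.5742, -0.0069, 0.0853]
tool_rot: [2.395, 2.034, 0.0]
ft_force: [0.0, -0.9, -0.8]
finger_gap: 0.0096
```

Emit:
move_arm(
  increments=[
    {"rotation": [0, 0, 0], "translation": [0, 0, 0], "grip": 1.2},
    {"rotation": [0, 0, 0], "translation": [0, 0, 0], "grip": 1.8},
    {"rotation": [0, 0, 0], "translation": [0, 0, 0], "grip": 2.6},
    {"rotation": [0, 0, 0], "translation": [0, 0, 0], "grip": 4},
    {"rotation": [0, 0, 0], "translation": [0, 0, 0], "grip": 4},
    {"rotation": [0, 0, 0], "translation": [0, 0, 3], "grip": 4},
    {"rotation": [0, 0, 0], "translation": [0, 0, 5], "grip": 4},
    {"rotation": [0, 0, 0], "translation": [0, 0, 4], "grip": 4},
  ],
)

```text
t: 17.7
ee_pos: [0.5742, -0.0071, 0.207]
tool_rot: [2.394, 2.033, -0.0]
ft_force: [1.1, 0.0, 0.4]
finger_gap: 0.0401
```

Run:
```python
from h import *
t=cap('top'); s=cap('scene')
im=cv2.imread('pics/top0.png')
def blob(im,box,k=8):
    x,y,w,h=box
    I=cv2.resize(im[y:y+h,x:x+w],None,fx=k,fy=k,interpolation=cv2.INTER_CUBIC); g=cv2.cvtColor(I,cv2.COLOR_BGR2GRAY)
    m=(g>110).astype(np.uint8); n,l,st,ce=cv2.connectedComponentsWithStats(m)
    for i in range(1,n):
        if st[i,4]>k*k*6: yield (ce[i]+.5)/k-.5+[x,y], st[i,2:5]/k
for p,sz in blob(im,(245,192,14,40)): print('top',p,sz,onz(t,*p,.132),onz(t,*p,.118))
cv2.imwrite('pics/d6.png',np.hstack([cv2.resize(s['pixels'][150:270,240:400],(400,300),interpolation=cv2.INTER_CUBIC),cv2.resize(t['pixels'][170:260,310:430],(400,300),interpolation=cv2.INTER_CUBIC)]))
print(proj(s,[.5175,.22,.132]))
```

```text
top [245.75458443 202.03057388] [  3.625  28.5   473.75 ] [0.57593448 0.23621656 0.132     ] [0.57801812 0.23870722 0.118     ]
top [255.15930801 196.06535415] [  6.5     6.625 268.25 ] [0.5919112 0.2113271 0.132    ] [0.59417546 0.21353638 0.118     ]
top [250.94972381 223.84712561] [  7.125   7.125 305.5  ] [0.51733397 0.22112981 0.132     ] [0.51875512 0.22344991 0.118     ]
[339.72232106 156.06300807]
```

View pics/d6.png

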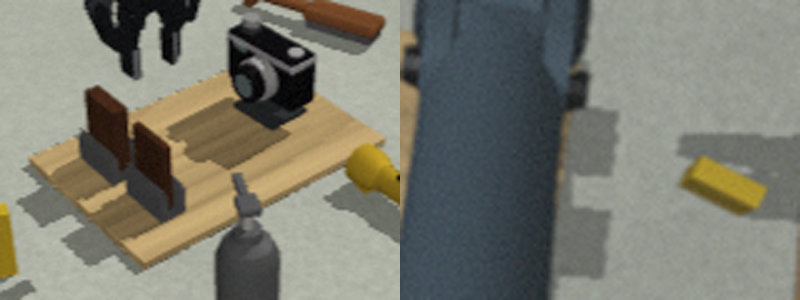

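Both boards stand upright in their holders in the scene crop, at (108,125) and (155,165), and the button is at (250,20), matching its prediction. Button at (0.517, 0.221) mm-checked; the distance to the dial is 77.3 mm against the 77 mm given. Moving over it with the fingers shut.

Emit:
move_arm(
  increments=[
    {"rotation": [0, 0, 0], "translation": [-0.7, 2.8, 0], "grip": 0},
    {"rotation": [0, 0, 0], "translation": [-1, 4, 0], "grip": 0},
    {"rotation": [0, 0, 0], "translation": [-1, 4, 0], "grip": 0},
    {"rotation": [0, 0, 0], "translation": [-1, 4, 0], "grip": 0},
    {"rotation": [0, 0, 0], "translation": [-1, 4, 0], "grip": 0},
    {"rotation": [0, 0, 0], "translation": [-1, 4, -1], "grip": 0},
    {"rotation": [0, 0, 0], "translation": [0, 0, -2], "grip": 0},
    {"rotation": [0, 0, 0], "translation": [0, 0, 0], "grip": 0},
  ],
)

```text
t: 18.6
ee_pos: [0.5139, 0.2222, 0.1721]
tool_rot: [-2.389, -2.038, 0.011]
ft_force: [-0.6, -0.1, -1.1]
finger_gap: -0.0001
```

Emit:
move_arm(
  increments=[
    {"rotation": [0, 0, 0], "translation": [0, 0, -1], "grip": 0},
    {"rotation": [0, 0, 0], "translation": [0, 0, -0.5], "grip": 0},
    {"rotation": [0, 0, 0], "translation": [0, 0, 0], "grip": 0},
    {"rotation": [0, 0, 0], "translation": [0, 0, 0], "grip": 0},
  ],
)

```text
t: 19.0
ee_pos: [0.5177, 0.2201, 0.1606]
tool_rot: [2.396, 2.031, 0.001]
ft_force: [-0.2, 0.3, -0.6]
finger_gap: -0.0001
```

Emit:
move_arm(
  increments=[
    {"rotation": [0, 0, 0], "translation": [0, 0, -0.4], "grip": 0},
    {"rotation": [0, 0, 0], "translation": [0, 0, -0.3], "grip": 0},
    {"rotation": [0, 0, 0], "translation": [0, 0, 0], "grip": 0},
    {"rotation": [0, 0, 0], "translation": [0, 0, 0], "grip": 0},
  ],
)

```text
t: 19.4
ee_pos: [0.5175, 0.221, 0.1536]
tool_rot: [2.394, 2.033, 0.001]
ft_force: [0.4, 0.1, 2.4]
finger_gap: 0.0
```

Emit:
move_arm(
  increments=[
    {"rotation": [0, 0, 0], "translation": [0, 0, -0.2], "grip": 0},
    {"rotation": [0, 0, 0], "translation": [0, 0, 0], "grip": 0},
    {"rotation": [0, 0, 0], "translation": [0, 0, 0], "grip": 0},
  ],
)

```text
t: 19.7
ee_pos: [0.5175, 0.2211, 0.1515]
tool_rot: [2.394, 2.033, 0.001]
ft_force: [0.4, -0.3, 1.7]
finger_gap: -0.0001
```

Emit:
move_arm(
  increments=[
    {"rotation": [0, 0, 0], "translation": [0, 0, -0.2], "grip": 0},
    {"rotation": [0, 0, 0], "translation": [0, 0, -0.05], "grip": 0},
    {"rotation": [0, 0, 0], "translation": [0, 0, 0], "grip": 0},
    {"rotation": [0, 0, 0], "translation": [0, 0, 0], "grip": 0},
  ],
)

```text
t: 20.1
ee_pos: [0.5175, 0.2211, 0.1492]
tool_rot: [2.394, 2.033, 0.001]
ft_force: [-1.1, -1.6, 5.0]
finger_gap: -0.0002
```

Emit:
move_arm(
  increments=[
    {"rotation": [0, 0, 0], "translation": [0, 0, 0], "grip": 0},
    {"rotation": [0, 0, 0], "translation": [0, 0, 0], "grip": 0},
  ],
)

```text
t: 20.3
ee_pos: [0.5175, 0.2211, 0.1492]
tool_rot: [2.394, 2.033, 0.001]
ft_force: [-0.7, -0.9, 5.2]
finger_gap: 0.0005
```

Emit:
move_arm(
  increments=[
    {"rotation": [0, 0, 0], "translation": [0, 0, 0], "grip": 0},
  ],
)

```text
t: 20.4
ee_pos: [0.5175, 0.2211, 0.1491]
tool_rot: [2.394, 2.033, 0.001]
ft_force: [-0.9, -0.4, 5.1]
finger_gap: 0.0004
```

Steady 5.1 N means the button is at the halfway stop. Completing about a second there, then the full press.

Emit:
move_arm(
  increments=[
    {"rotation": [0, 0, 0], "translation": [0, 0, 0], "grip": 0},
    {"rotation": [0, 0, 0], "translation": [0, 0, 0], "grip": 0},
    {"rotation": [0, 0, 0], "translation": [0, 0, 0], "grip": 0},
    {"rotation": [0, 0, 0], "translation": [0, 0, 0], "grip": 0},
    {"rotation": [0, 0, 0], "translation": [0, 0, 0], "grip": 0},
    {"rotation": [0, 0, 0], "translation": [0, 0, -0.3], "grip": 0},
    {"rotation": [0, 0, 0], "translation": [0, 0, -0.3], "grip": 0},
    {"rotation": [0, 0, 0], "translation": [0, 0, 0], "grip": 0},
  ],
)

```text
t: 21.2
ee_pos: [0.5175, 0.2211, 0.1441]
tool_rot: [-2.394, -2.033, -0.001]
ft_force: [-1.6, -2.5, 9.5]
finger_gap: -0.0001
```

Emit:
move_arm(
  increments=[
    {"rotation": [0, 0, 0], "translation": [0, 0, -0.1], "grip": 0},
    {"rotation": [0, 0, 0], "translation": [0, 0, 0], "grip": 0},
    {"rotation": [0, 0, 0], "translation": [0, 0, 0], "grip": 0},
  ],
)

```text
t: 21.5
ee_pos: [0.5176, 0.2211, 0.1439]
tool_rot: [-2.394, -2.033, -0.001]
ft_force: [-5.0, -2.5, 14.4]
finger_gap: -0.0
```

14.4 N with the travel ended (10 mm below the up position): fully down. Releasing and retreating.

Emit:
move_arm(
  increments=[
    {"rotation": [0, 0, 0], "translation": [0, 0, 0.6], "grip": 0},
    {"rotation": [0, 0, 0], "translation": [0, 0, 0.8], "grip": 0},
    {"rotation": [0, 0, 0], "translation": [0, 0, 2], "grip": 0},
    {"rotation": [0, 0, 0], "translation": [0, 0, 4], "grip": 0},
    {"rotation": [0, 0, 0], "translation": [0, 0, 4], "grip": 0},
    {"rotation": [0, 0, 0], "translation": [-2, 3, 0], "grip": 0},
    {"rotation": [0, 0, 0], "translation": [-2, 4, 0], "grip": 0},
    {"rotation": [0, 0, 0], "translation": [-2, 4, 0], "grip": 0},
  ],
)

```text
t: 22.3
ee_pos: [0.4557, 0.3319, 0.2554]
tool_rot: [-2.395, -2.031, 0.001]
ft_force: [-1.2, 1.7, -0.7]
finger_gap: -0.0001
```

Emit:
move_arm(
  increments=[
    {"rotation": [0, 0, 0], "translation": [-2, 4, 0], "grip": 0},
    {"rotation": [0, 0, 0], "translation": [-2, 4, 0], "grip": 0},
    {"rotation": [0, 0, 0], "translation": [-2, 4, 0], "grip": 0},
    {"rotation": [0, 0, 0], "translation": [0, 0, 0], "grip": 0},
  ],
)

```text
t: 22.7
ee_pos: [0.3889, 0.4595, 0.2541]
tool_rot: [-2.375, -2.048, 0.004]
ft_force: [-0.6, -0.3, 0.4]
finger_gap: 0.0001
```

Run:
```python
from h import *
s=cap('scene'); t=cap('top'); st=state(); print(st['t'],st['ee_pos'],st['ft_force'])
r=lambda c,x,y,w,h,W,H: cv2.resize(c['pixels'][y:y+h,x:x+w],(W,H),interpolation=cv2.INTER_CUBIC)
cv2.imwrite('pics/e1.png',np.vstack([np.hstack([r(s,260,160,80,60,400,300),r(t,310,185,80,60,400,300)]),np.hstack([r(s,320,145,80,60,400,300),r(t,160,90,320,240,400,300)])]))
```

```text
22.8 [0.39442612 0.45259302 0.25425224] [ 0.27230347 -0.08604824 -0.97688146]
```

View pics/e1.png

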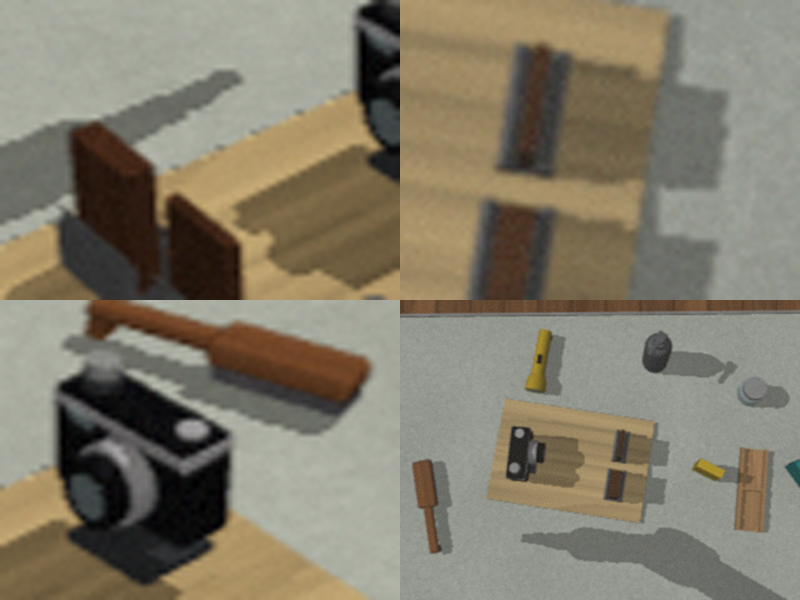

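Both boards are upright in their slots, and the button is up at (103,365). The bystander objects are unmoved. One numeric check of the centring.

Run:
```python
from h import *
t=cap('top'); k=8
a=np.deg2rad(-9.3); X=np.array([np.cos(a),np.sin(a)]); Y=np.array([-X[1],X[0]]); S=np.array([.5301,-.0013])
for n,box in(('thin',(326,190,24,34)),('thick',(318,221,28,36))):
    x,y,w,h=box
    I=cv2.cvtColor(cv2.resize(t['pixels'][y:y+h,x:x+w],None,fx=k,fy=k,interpolation=cv2.INTER_CUBIC),cv2.COLOR_BGR2HSV)
    for q,m,z in(('board',(I[...,0]<14)&(I[...,1]>75)&(I[...,2]<90),.105),('holder+board',((I[...,2]<92)&((I[...,1]<72)|(I[...,0]<14))),.054)):
        m=cv2.morphologyEx(m.astype(np.uint8),cv2.MORPH_OPEN,np.ones((7,7)))
        c=max(cv2.findContours(m,cv2.RETR_EXTERNAL,cv2.CHAIN_APPROX_NONE)[0],key=cv2.contourArea)[:,0]
        P=np.array([onz(t,(u+.5)/k-.5+x,(v+.5)/k-.5+y,z)[:2]-S for u,v in c])
        lx,ly=P@X*1000,P@Y*1000
        print(n,q,'lx',np.percentile(lx,[2,98]).round(1),'ly',np.percentile(ly,[2,98]).round(1))
```

```text
thin board lx [53.  68.6] ly [-2.4  6.5]
thin holder+board lx [ 6.7 77.1] ly [-15.6  14.9]
thick board lx [-77.3 -18.5] ly [-9.  11.2]
thick holder+board lx [-80.4 -12.4] ly [-19.9  19.6]
```

Run:
```python
from h import *
t=cap('top'); k=8
a=np.deg2rad(-9.3); X=np.array([np.cos(a),np.sin(a)]); Y=np.array([-X[1],X[0]]); S=np.array([.5301,-.0013])
# profile of redness along each slot's centre line, at the board's top height
P=t['pixels'].astype(np.float32)
for n,lx0,ly in(('thin',42.5,1.5),('thick',-47.5,1)):
    L=np.arange(lx0-44,lx0+46,2.); v=[]
    for l in L:
        u=[proj(t,[*(S+l/1000*X+(ly+d)/1000*Y),.105]) for d in(-2,0,2)]
        m=np.array(u,np.float32)[None]; p=cv2.remap(P,m,None,cv2.INTER_LINEAR)[0].mean(0); v.append((round(p[2]-p[0]),round(p.mean())))
    print(n,[(int(l),*q) for l,q in zip(L-lx0,v)])
```

```text
thin [(-44, 50, 122), (-42, 30, 92), (-40, 15, 65), (-38, 9, 46), (-36, 14, 40), (-34, 15, 38), (-32, 16, 39), (-30, 21, 40), (-28, 30, 49), (-26, 33, 54), (-24, 32, 55), (-22, 31, 53), (-20, 30, 53), (-18, 29, 53), (-16, 30, 53), (-14, 30, 52), (-12, 30, 51), (-10, 29, 51), (-8, 30, 53), (-6, 31, 53), (-4, 31, 53), (-2, 33, 54), (0, 31, 53), (2, 31, 55), (4, 33, 55), (6, 35, 51), (8, 32, 54), (10, 30, 56), (12, 29, 57), (14, 31, 56), (16, 33, 55), (18, 35, 54), (20, 33, 54), (22, 33, 56), (24, 36, 55), (26, 40, 57), (28, 43, 75), (30, 49, 101), (32, 56, 125), (34, 60, 140), (36, 61, 144), (38, 62, 145), (40, 62, 145), (42, 63, 144), (44, 63, 143)]
thick [(-44, 57, 132), (-42, 60, 135), (-40, 60, 133), (-38, 54, 125), (-36, 31, 99), (-34, 15, 72), (-32, 10, 51), (-30, 19, 39), (-28, 29, 45), (-26, 34, 51), (-24, 36, 55), (-22, 35, 55), (-20, 36, 54), (-18, 37, 53), (-16, 37, 53), (-14, 39, 54), (-12, 40, 55), (-10, 38, 55), (-8, 38, 54), (-6, 40, 58), (-4, 39, 57), (-2, 38, 56), (0, 39, 54), (2, 39, 56), (4, 39, 55), (6, 39, 56), (8, 39, 59), (10, 40, 55), (12, 39, 55), (14, 37, 55), (16, 38, 54), (18, 38, 56), (20, 39, 55), (22, 40, 53), (24, 37, 53), (26, 36, 53), (28, 38, 61), (30, 41, 81), (32, 50, 113), (34, 57, 132), (36, 61, 140), (38, 62, 140), (40, 61, 139), (42, 61, 137), (44, 59, 133)]
```

Both boards are centred in their slots to about 1 mm (tops span ±30 mm about the slot centres, 89 mm apart). Handing in.

```bash
python3 -c "
from h import *
print(hand_in())"
```

```text
the job is handed in; nothing more can be done
None
```

I stood the thick board in the wide slot (nearer the robot) and the thin board in the narrow slot (farther away), released both, took the picture and handed in at about 23 s.

- **Shutter:** I held the button at the halfway stop at a steady 5.1 N for about a second. I then pressed it to 14.4 N, where the travel ended about 10 mm down, and let it come back up.
- **Boards:** The last pictures show both upright. In the top view each is centred in its slot to about 1 mm.
- **Seating:** I felt no clear contact with either slot floor. That the boards are fully home rests on the release heights, at or about 1 mm above the computed home height, and on the pictures.
- **Rest of the scene:** The bottle, torch, jar, brush and look-alike blocks look unmoved, and the arm is well clear of everything.
- **Disagreements:** I first took the slot floor as 32 mm above the work surface instead of 20 mm, and corrected this while lowering the first board. My first mask for the thin board caught only part of it and suggested it sat about 3 mm off centre. A brightness profile along the slot did not bear that out.

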